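# Sort the mixed-up housings on the leak-test plates

### The arm

A 6-joint arm with a two-finger parallel gripper is mounted at the origin on the work surface. World frame = base frame: x ahead of the robot, y to its left, z up, the work surface at z = 0. Lengths are in mm, angles in rad, forces in N, time in s.
With the tool pointing down it reaches from about 250 to 775 mm from the base axis. Payload 8.9 kg.
Tool frame: the origin (TCP) lies at the very end of the fingers, on their centre line; the grasp point (between the pads) lies 19 mm behind it (env.grasp_offset is the distance from the TCP to the grasp point, in mm); z points along the fingers, y is the line along which they close (so a half turn about z gives the same grasp; the last joint's range is limited). The gripper opens to 85 mm and grips with 20 to 120 N. Pads are 22 mm wide; open, the fingers measure 114 mm over their backs; the gripper's body (76 mm by 85 mm) begins 54 mm behind the grasp point. The pads swing forward as they close: fully open they stand 13 mm farther back than shut.
Start: joints at [-1.242, 0.291, -0.153, 1.127, 0, 1.431], TCP at [236.736, -468.593, 231.305] pointing down, gripper open.
Joint ranges: [-2.52, 2.52], [-0.91, 1.74], [-1.3, 1.37], [-1.96, 2.02], [-1.52, 1.47], [-3.14, 3.14]. Speed limits (rad/s): [2.22, 2.22, 2.79, 3.14, 3.14, 3.14].

### API

Orientations are given as [roll, pitch, yaw] about the fixed x, y, z axes, in that order (R = Rz(yaw) Ry(pitch) Rx(roll)).
In Python, from bench import observe, optics, sign_off, env gives the robot as it stands.
- The arm moves only by the shell command python3 -m jog 'ROWS' [FORCE]. ROWS is a JSON object of lists of equal length, an entry for each row: "dr": the turn, a rotation vector about the tool's x, y, z in degrees, a list of three; "linear": the shift along the tool's x, y, z in cm, a list of three; "gripper": the opening in per cent of the stroke, from 0 (shut) to 100 (fully open). A call has 1 to 12 rows; each row shifts and turns the commanded pose from where the row before left it, along the tool's axes as they then stand; what a row does not reach is not made up. A row lasts 1/12 s, in which the tool goes at most 41.7 mm and 7.16 degrees, less where a joint would pass 70% of its speed; a pose out of reach is approached as far as the arm can. A call with a gripper value outside its range is refused whole. The fingers move at their own pace and stop on an object; FORCE is the grip in N (left out, the last holds). Time passes only in rows, so rows that do not move let the fingers close. It gives the time, the measured TCP pose, the force, the opening and the grip force at its end, in the units of the state.
- observe(): the state, without advancing time (a new reading comes with each control period).
- optics.capture(name): name is "side" or "top" or "wrist"; returns the picture (400x640x3 uint8, red, green, blue); there is no depth.
- optics.camera_info(name): a dict with "fov_y" (degrees; the focal length in pixels is half the picture's height over the tangent of half this angle, whatever the lens; pixels are square), "cx", "cy" (the principal point, pixels), "distortion" ([k1, k2, p1, p2, k3] as OpenCV has them; the pictures are not rectified), "rvec" (rotation vector, rad) and "tvec" (3), from world to camera coordinates, as OpenCV has them. Camera axes: x right, y down, z forward; pixel columns grow to the right and rows downward; lengths in mm; the calibration is good to about 2 mm. A picture is of the moment at which its call begins: read the wrist's pose just before it. camera_info takes no time and is no camera call; for the wrist camera it gives the pose at the moment of the call.
- sign_off(): hands the job in; it is judged then, once.
The state is a dict: "t": time; "joints": joint angles; "dq": joint speeds; "joint_efforts": joint torques, N m; "position": TCP position; "tcp_rot": TCP orientation; "ft_force": force on the tool from outside, world axes, zero at the start; "torque": the same for the moment, N m; "width": finger opening in mm; "grip_force": force on a finger pad.
Only numpy, scipy, OpenCV 4.12 (cv2) and the standard library are available. Lean on these libraries where they do the work, as an engineer would, in place of code of your own. Each camera call takes 0.05 s, during which the arm holds its last target. There are 200 camera calls.

### The job

The three aluminium housings on the leak-test bench are standing on the wrong test plates: put each one on the plate of its own outline (round on round, square on square, oblong on oblong), upright in the middle of the gasket line and with its sides in line with the plate's. Park one of them on the empty black rubber mat on the way, let go of it there, and leave the mat empty at the end. Set the housings down rather than dropping or toppling them, and leave the bottle, the power adapter and the screwdriver where they are.

Things in the scene. Friction and masses are not known exactly. Their poses are not given: they have to be found in the camera images.
- housing_round_center (a point): Loose aluminium housing, a plain cylinder 54 mm in diameter, 54 mm tall, 0.18 to 0.35 kg, small screws and a 10 mm wide brass port standing 5 mm up on its flat lid. Starts upright on a wrong plate, 0 to 10 mm off that plate's centre and turned. Point: its centre, 27 mm above its underside; z up.
- housing_square_center (a point): Loose aluminium housing, a square block 50 x 50 mm, 54 mm tall, 0.18 to 0.35 kg, small screws and a 10 mm wide brass port standing 5 mm up on its flat lid. Starts upright on a wrong plate, 0 to 10 mm off that plate's centre and turned. Point: its centre, 27 mm above its underside; z up; x and y parallel to its sides.
- housing_oblong_center (a point): Loose aluminium housing, an oblong with half-round ends, 80 mm long and 40 mm wide, 54 mm tall, 0.18 to 0.35 kg, small screws and a 10 mm wide brass port standing 5 mm up on its flat lid. Starts upright on a wrong plate, 0 to 10 mm off that plate's centre and turned. Point: its centre, 27 mm above its underside; z up; x along its length, y across.
- plate_round_top (a point): Fixed flat dark steel test plate, a disc 130 mm in diameter, 12 mm thick, bright inside an inlaid flush black gasket line (a circle 82 mm across inside). Point: centre of its top face, on which a housing's underside rests; z up.
- plate_square_top (a point): Fixed flat dark steel test plate, a square 120 x 120 mm, 12 mm thick, bright inside an inlaid flush black gasket line (a square 78 mm across inside). Point: centre of its top face, on which a housing's underside rests; z up; x and y parallel to its sides.
- plate_oblong_top (a point): Fixed flat dark steel test plate, an oblong with half-round ends 150 mm long and 100 mm wide, 12 mm thick, bright inside an inlaid flush black gasket line (an oblong 108 x 68 mm inside). Point: centre of its top face, on which a housing's underside rests; z up; x along its length, y across.
- mat_top (a point): Fixed ribbed black rubber mat, 130 x 130 mm, 4 mm thick, empty at the start: the free spot. Point: centre of its top face; z up.
- bottle_center (a point): Bystander: loose white plastic bottle, 56 mm in diameter, 130 mm tall, standing. Point: its centre, 65 mm up.
- adapter_center (a point): Bystander: loose black power adapter lying flat, 55 x 110 mm, 32 mm tall, with a short plug on one end. Point: its centre, 16 mm up.
- screwdriver_grip (a point): Bystander: loose screwdriver lying on the far side of the bench, about 180 mm long. Point: middle of its handle.
There are look-alikes about, which are no part of the job. Leave any turquoise look-alike of the part that bears housing_square_center alone. Leave any blue look-alike of the part that bears housing_oblong_center alone.

How it is judged:
By the outcome, as a careful person would: the job done as asked, in the order asked, and still so for the second after the job is handed in, with the robot touching nothing.
It also fails if it takes over 93 s, if anything falls off the work surface, if the arm or the gripper's body presses on something with over 40 N, if the wrist force passes 120 N, or if a joint passes its speed limit or range.

## Working session

There is one attempt and no reset: what is moved stays moved. The work goes in short steps, Python scripts to look and compute and a shell command to move; the robot and the scene stay as the last step left them, time stands still between calls to the robot, and variables do not carry over. Pictures are saved under pics/ and viewed, at most 14 in all, crops included, and the job is handed in when it is done.

```bash
mkdir -p pics; ls; python3 - <<'E'
from bench import observe, optics, env
import cv2
for n in("top","side"):
    im=optics.capture(n); cv2.imwrite(f"pics/{n}0.png",im[:,:,::-1]); print(n,optics.camera_info(n))
s=observe();print(s['t'],s['position'],s['tcp_rot'],s['width'],env.grasp_offset)
E
```

```text
pics
top {'fov_y': 48.96970630041472, 'cx': 321.4136123867991, 'cy': 199.61035380775616, 'distortion': array([-0.0276513,  0.       ,  0.       ,  0.       ,  0.       ]), 'rvec': array([ 2.17828428, -2.12522476,  0.18775073]), 'tvec': array([  55.05952288,  614.46546236, 1053.81915705])}
side {'fov_y': 54.17785373223635, 'cx': 316.9340969592739, 'cy': 204.5290207414222, 'distortion': array([-0.05576853,  0.        ,  0.        ,  0.        ,  0.        ]), 'rvec': array([ 0.88400975, -2.3990114 ,  1.18864203]), 'tvec': array([520.39718844, 244.5071972 , 896.88032587])}
0.1 [ 236.6255314  -468.25313508  230.81738471] [-3.14052251e+00 -1.45630441e-04  4.67815767e-01] 85.75651111324689 18.700000000000003
```

View pics/top0.png

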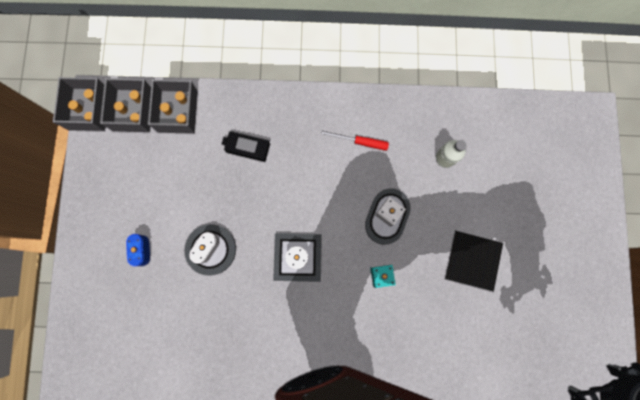

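View pics/side0.png

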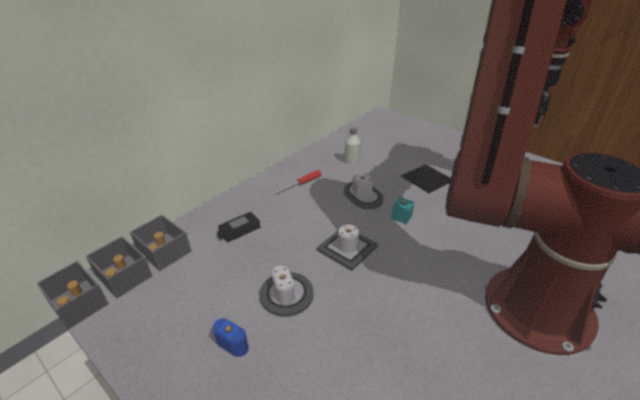

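Top: oblong housing on the round plate (207,248), round on the square plate (297,257), square on the oblong plate (390,212), mat at (474,261). The blue (137,249) and turquoise (383,275) look-alikes are to be left alone. Side shows the same ones, lids near (283,270), (348,230) and (362,180).

```bash
cat > h.py <<'E'
import numpy as np, cv2
from bench import observe, optics
def cam(n):
    c=optics.camera_info(n); f=200/np.tan(np.radians(c['fov_y'])/2)
    K=np.array([[f,0,c['cx']],[0,f,c['cy']],[0,0,1.]]); return K,np.array(c['distortion'],float),np.array(c['rvec'],float),np.array(c['tvec'],float)
def ray(C,p):
    K,d,r,t=C; R=cv2.Rodrigues(r)[0]
    u=cv2.undistortPoints(np.array(p,float).reshape(-1,1,2),K,d).reshape(-1,2)
    return -R.T@t, np.c_[u,np.ones(len(u))]@R
def onplane(C,p,z):
    o,d=ray(C,p); return o+d*((z-o[2])/d[:,2])[:,None]
def tri(C1,p1,C2,p2):
    o1,d1=ray(C1,[p1]);o2,d2=ray(C2,[p2]);d1=d1[0];d2=d2[0]
    s=np.linalg.lstsq(np.c_[d1,-d2],o2-o1,rcond=None)[0]
    a=o1+s[0]*d1;b=o2+s[1]*d2; return (a+b)/2,np.linalg.norm(a-b)
def shot(n,name):
    C=cam(n); im=optics.capture(n)[:,:,::-1].copy(); cv2.imwrite(f'pics/{name}.png',im); return C,im
def brass(im):
    h=cv2.cvtColor(im,cv2.COLOR_BGR2HSV)
    m=cv2.inRange(h,(5,60,50),(25,255,255)); n,_,st,c=cv2.connectedComponentsWithStats(m)
    return [(c[i].round(1),st[i,4]) for i in range(1,n) if st[i,4]>=4]
E
python3 - <<'E'
from h import *
T,S=cam('top'),cam('side')
t=cv2.imread('pics/top0.png');s=cv2.imread('pics/side0.png')
bt=[b for b in brass(t) if 150<b[0][0]<500 and 180<b[0][1]<300]; bs=[b for b in brass(s) if 250<b[0][0]<420 and 150<b[0][1]<290]
for a in bt:
    for b in bs:
        p,e=tri(T,a[0],S,b[0])
        if e<12: print(a,b,p.round(0),e.round(1))
for n,p in dict(plr=(210,249),pls=(298,257),plo=(388,216),mat=(474,261)).items(): print(n,onplane(T,[p],10).round())
c=optics.camera_info('wrist'); print(c)
E
```

```text
(array([201.6, 247.1]), np.int32(18)) (array([282.4, 275.9]), np.int32(11)) [486. 355.  71.] 1.3
(array([296.3, 256.9]), np.int32(18)) (array([348. , 229.5]), np.int32(6)) [469. 128.  71.] 0.0
(array([384.4, 276. ]), np.int32(17)) (array([403.5, 201.5]), np.int32(4)) [428. -86.  60.] 0.5
plr [[484. 349.  10.]]
pls [[470. 125.  10.]]
plo [[ 580. -104.   10.]]
mat [[ 470. -325.   10.]]
{'fov_y': 68.62093904455695, 'cx': 322.47847248238435, 'cy': 196.7894324372764, 'distortion': array([-0.01978251,  0.        ,  0.        ,  0.        ,  0.        ]), 'rvec': array([-2.43450508,  1.49615867,  0.24650154]), 'tvec': array([-522.30171889,  -41.82426928,  380.80952673])}
```

```bash
cat >> h.py <<'E'
from scipy.spatial.transform import Rotation as Ro
def plan(goal,yaw):
    """turn (deg about tool z), then shift in cm along tool axes after the turn; also tilt correction"""
    s=observe(); R0=Ro.from_euler('xyz',s['tcp_rot']); R1=Ro.from_euler('xyz',[np.pi,0,yaw])
    rv=np.degrees((R0.inv()*R1).as_rotvec()); sh=R1.inv().apply(np.array(goal)-s['position'])/10
    print('t',round(s['t'],2),'at',np.round(s['position'],1),'yaw',round(np.degrees(s['tcp_rot'][2]),2),'turn',rv.round(2),'shift cm',sh.round(3))
E
python3 - <<'E'
from h import *
s=observe();R=Ro.from_euler('xyz',s['tcp_rot'])
K,d,r,t=cam('wrist');Rc=cv2.Rodrigues(r)[0]
print('cam in tool',R.inv().apply(-Rc.T@t-s['position']),'axes(rows x,y,z in tool)\n',R.inv().apply(Rc).round(3))
plan((540,-110,260),s['tcp_rot'][2])
E
```

```text
cam in tool [  81.37681941   -1.67454816 -142.37118999] axes(rows x,y,z in tool)
 [[ 0.     1.     0.001]
 [-0.948  0.001 -0.317]
 [-0.317 -0.001  0.948]]
t 0.1 at [ 236.6 -468.3  230.8] yaw 26.8 turn [-0.06 -0.01  0.  ] shift cm [ 43.233 -18.296  -2.918]
```

```bash
python3 -m jog '{"linear":[[2.9,-1.2,-0.2],[2.9,-1.2,-0.2],[2.9,-1.2,-0.2],[2.9,-1.2,-0.2],[2.9,-1.2,-0.2],[2.9,-1.2,-0.2],[2.9,-1.2,-0.2],[2.9,-1.2,-0.2],[2.9,-1.2,0],[2.9,-1.2,0],[2.9,-1.2,0],[2.9,-1.2,0]],"dr":[[0,0,0],[0,0,0],[0,0,0],[0,0,0],[0,0,0],[0,0,0],[0,0,0],[0,0,0],[0,0,0],[0,0,0],[0,0,0],[0,0,0]],"gripper":[100,100,100,100,100,100,100,100,100,100,100,100]}' 40
python3 -m jog '{"linear":[[2.7,-1.2,0],[2.7,-1.2,0],[2.7,-1.2,0],[0,0,0]],"dr":[[0,0,0],[0,0,0],[0,0,0],[0,0,0]],"gripper":[100,100,100,100]}'
python3 - <<'E'
from h import *
C,im=shot('wrist','w1'); plan((540,-110,260),.468)
E
```

```text
t: 1.1
position: [483.1, -181.7, 247.1]
tcp_rot: [-3.141, 0.0, 0.468]
ft_force: [-0.1, 0.3, 0.5]
width: 85.7
grip_force: 0.0
t: 1.43
position: [540.7, -110.9, 246.7]
tcp_rot: [-3.14, -0.001, 0.471]
ft_force: [-0.9, 0.2, -0.7]
width: 85.1
grip_force: 0.0
t 1.48 at [ 539.4 -112.5  246.7] yaw 27.0 turn [-0.04  0.02  0.18] shift cm [ 0.165 -0.194 -1.331]
```

View pics/w1.png

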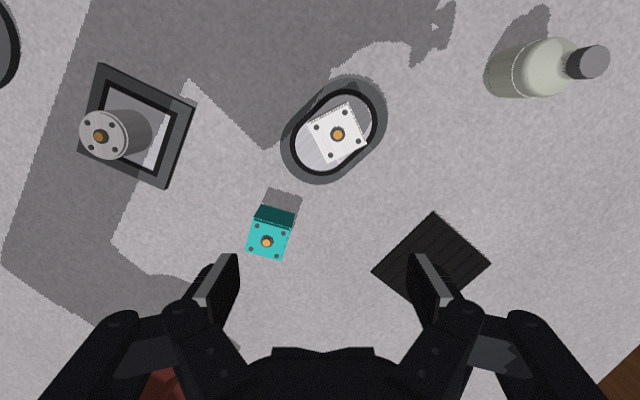

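Wrist view: square housing (brass 338,134, four screws around it) inside the oblong gasket ring. Round housing (100,136) stands on the square plate, with the bottle, turquoise block and mat clear of them.

```bash
cat >> h.py <<'E'
def screws(im,c,rad,lo=3,hi=80,thr=90):
    """dark small blobs round the port c (px) within rad px"""
    g=cv2.cvtColor(im,cv2.COLOR_BGR2GRAY); m=(g<thr).astype(np.uint8)
    n,_,st,ce=cv2.connectedComponentsWithStats(m)
    return [(ce[i].round(1),int(st[i,4])) for i in range(1,n) if lo<=st[i,4]<=hi and np.hypot(*(ce[i]-c))<rad]
def rings(im,thr,amin=800):
    g=cv2.cvtColor(im,cv2.COLOR_BGR2GRAY); m=(g<thr).astype(np.uint8)
    cs,h=cv2.findContours(m,cv2.RETR_CCOMP,cv2.CHAIN_APPROX_NONE); out=[]
    for c,k in zip(cs,h[0]):
        if cv2.contourArea(c)>amin: out.append(('hole' if k[3]>=0 else 'outer',c))
    return out
def rect(C,c,z):
    """min-area rectangle of a contour cast on plane z: centre, sizes, angle of long side (deg)"""
    w=onplane(C,c.reshape(-1,2),z)[:,:2].astype(np.float32); b=cv2.boxPoints(cv2.minAreaRect(w))
    e=[b[1]-b[0],b[2]-b[1]]; l=[np.linalg.norm(v) for v in e]; v=e[int(np.argmax(l))]
    return b.mean(0).round(1),np.sort(l).round(1),round(float(np.degrees(np.arctan2(v[1],v[0]))%180),1)
E
python3 - <<'E'
from h import *
im=cv2.imread('pics/w1.png');C=cam('wrist')
g=cv2.cvtColor(im,cv2.COLOR_BGR2GRAY)
print('profile',g[134,275:400:2]); print('round prof',g[136,70:200:3])
for b in brass(im): print(b,onplane(C,[b[0]],71).round(1))
t=cv2.imread('pics/top0.png')
print([b for b in brass(t) if 370<b[0][0]<410], 'tri', tri(C,(338,134),cam('top'),(392,211)))
for c in [(338,134),(100,136)]:
    for p,a in screws(im,c,38): print(p,a,onplane(C,[p],66).round(1))
for k in (35,45):
    for n,c in rings(im,k,1500): print(k,n,cv2.boundingRect(c),rect(C,c,12))
E
```

```text
profile [113 112 112 108  55  61  57  78  41  35  30 194 190 184 187 190 187 185
 185 229 225 228 222 227 224 224 228 216  83 146 164 162 165 169  79 187
 228 227 226 227 228 226 228 177 159 180 184  92  32  34  82  88  84  85
  92 171 170 168 170 173 167 167 169]
round prof [110 108 113 125 151 151 152 152 106 106 108  52  60 137 155 157 154 152
  77 162  78  78  79  78  79  79  79  77 117 185 182 183  32  31  90  88
  89  86  23 176 168 168 175 178]
(array([337.3, 134.3]), np.int32(83)) [[ 586.  -104.1   71. ]]
(array([ 98.9, 136.2]), np.int32(91)) [[467.4 125.5  71. ]]
(array([266.1, 242.1]), np.int32(61)) [[433.5 -87.6  71. ]]
(array([623.5, 378.9]), np.int32(1428)) [[ 464.9 -654.6   71. ]]
(array([154.6, 381.2]), np.int32(38)) [[146.5 -31.5  71. ]]
(array([162.8, 375.2]), np.int32(5)) [[164.1 -38.9  71. ]]
(array([160. , 378.2]), np.int32(4)) [[156.3 -37.   71. ]]
(array([173.9, 381.1]), np.int32(9)) [[160.5 -57.   71. ]]
(array([165.3, 381.1]), np.int32(9)) [[154.4 -45.7  71. ]]
(array([172.7, 386.6]), np.int32(18)) [[148.8 -58.8  71. ]]
(array([149.9, 389.4]), np.int32(46)) [[
[... 463 characters left out ...]
64(1.206301680148593))
[344.3 112.3] 15 [[ 609.3 -100.4   66. ]]
[315.7 126.9] 14 [[582.  -80.2  66. ]]
[336.6 133.3] 62 [[ 586.2 -103.4   66. ]]
[357.8 140.8] 13 [[ 589.6 -127.8   66. ]]
[330.2 154.9] 12 [[ 562.1 -108.1   66. ]]
[357.  160.8] 40 [[ 569.8 -137.8   66. ]]
[ 87.  122.2] 20 [[474.2 144.1  66. ]]
[111.6 124.5] 24 [[484.1 119.   66. ]]
[123.  137.8] 47 [[475.6 103.9  66. ]]
[ 90.7 146.9] 24 [[449.2 134.2  66. ]]
[114.5 149. ] 22 [[459.1 109.3  66. ]]
35 outer (38, 212, 571, 188) (array([ 313.5, -224.2], dtype=float32), array([ 369.1, 1046.6], dtype=float32), 117.2)
45 outer (38, 212, 571, 188) (array([ 313.5, -224.2], dtype=float32), array([ 369.1, 1046.6], dtype=float32), 117.2)
```

```bash
python3 -m jog '{"linear":[[0,0,0],[0,0,0],[0,0,0],[0,0,0],[0,0,0]],"dr":[[0,0,-6.8],[0,0,-6.8],[0,0,-6.8],[0,0,-6.8],[0,0,0]],"gripper":[100,100,100,100,100]}'
python3 - <<'E'
from h import *
C,im=shot('wrist','w2'); plan((586,-104,120),np.radians(54.3))
for b in brass(im)[:5]: print(b,onplane(C,[b[0]],71).round(1))
E
```

```text
t: 1.9
position: [537.8, -115.2, 247.1]
tcp_rot: [-3.141, 0.0, 0.947]
ft_force: [-1.1, 0.1, -0.4]
width: 85.5
grip_force: 0.0
t 1.95 at [ 537.9 -115.1  247.1] yaw 53.84 turn [-0.03  0.02 -0.46] shift cm [ 3.711  3.258 12.713]
(array([119.9,  18.7]), np.int32(124)) [[468.9 127.9  71. ]]
(array([354.7, 140.4]), np.int32(79)) [[ 587.6 -102.    71. ]]
(array([236. , 206.1]), np.int32(68)) [[433.8 -84.5  71. ]]
(array([  7.3, 234.4]), np.int32(15)) [[178.5  52.8  71. ]]
(array([ 14.8, 235.5]), np.int32(4)) [[185.2  46.2  71. ]]
```

```bash
python3 -m jog '{"linear":[[1.3,1.1,1.5],[1.3,1.1,2.7],[1.3,1.1,3.5],[0,0.1,3.5],[0,0,2],[0,0,0]],"dr":[[0,0,-0.5],[0,0,0],[0,0,0],[0,0,0],[0,0,0],[0,0,0]],"gripper":[100,100,100,100,100,100]}'
python3 - <<'E'
from h import *
C,im=shot('wrist','w3'); plan((587,-103,27),np.radians(54.3))
for b in brass(im)[:4]: print(b,onplane(C,[b[0]],71).round(1))
b=max(brass(im),key=lambda b:b[1]*(b[0][1]<300))[0]; print(b, 'tri with w2 cam not stored')
for p,a in screws(im,b,90,20,200): print(p,a,onplane(C,[p],66).round(1))
E
```

```text
t: 2.45
position: [585.5, -102.0, 110.5]
tcp_rot: [-3.134, 0.003, 0.947]
ft_force: [-1.0, 0.2, 0.4]
width: 85.4
grip_force: 0.0
t 2.5 at [ 586.9 -102.5  113.4] yaw 54.29 turn [-0.26  0.1  -0.01] shift cm [-0.037  0.037  8.636]
(array([328.2, 224.6]), np.int32(194)) [[ 587.8 -101.9   71. ]]
(array([157.5, 307.4]), np.int32(129)) [[442.  -82.6  71. ]]
[328.2 224.6] tri with w2 cam not stored
[303.4 199.3] 56 [[583.7 -78.8  66. ]]
[353.6 199.8] 47 [[611.  -98.8  66. ]]
[244.1 205.8] 44 [[548. -59.  66.]]
[304.  244.5] 38 [[ 563.6 -106.3   66. ]]
[351.9 244.8] 42 [[ 591.2 -126.3   66. ]]
```

View pics/w3.png

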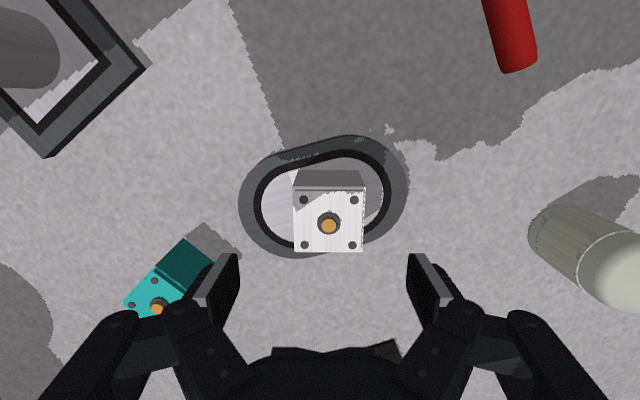

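Close view: the square lid lies parallel to the image, centred at (328,224), with the fingers astride it and the turquoise block (160,300) clear of them. Descending to grasp.

```bash
python3 -m jog '{"linear":[[0,0.02,2.5],[0,0.02,2.5],[0,0,2.2],[0,0,1.4],[0,0,0],[0,0,0],[0,0,0],[0,0,0],[0,0,0],[0,0,0],[0,0,0]],"dr":[[-0.2,0,0],[0,0,0],[0,0,0],[0,0,0],[0,0,0],[0,0,0],[0,0,0],[0,0,0],[0,0,0],[0,0,0],[0,0,0]],"gripper":[100,100,100,100,100,0,0,0,0,0,0]}' 50
```

```text
t: 3.42
position: [590.7, -103.4, 31.5]
tcp_rot: [3.135, -0.001, 0.951]
ft_force: [-2.3, 0.3, 7.0]
width: 49.4
grip_force: 52.3
```

```bash
python3 -m jog '{"linear":[[0,0,-0.5],[0,0,-1.5],[0,0,-2.5],[0,0,-2.5],[0,0,-2],[0,0,0],[0,0,0]],"dr":[[0,0,0],[0,0,0],[0,0,0],[0,0,0],[0,0,0],[0,0,0],[0,0,0]],"gripper":[0,0,0,0,0,0,0]}'
python3 - <<'E'
from h import *
im=cv2.imread('pics/top0.png')
for k,c in rings(im[200:310,420:520],45,1000): print(k,rect(cam('top'),c+np.array([420,200]),4))
C,im=shot('wrist','w4'); plan((470,-325,120),np.radians(54.3))
for n,c in rings(im,45,1000): print(n,cv2.boundingRect(c),rect(C,c,12))
E
```

```text
t: 4.0
position: [590.0, -103.1, 120.9]
tcp_rot: [3.135, -0.001, 0.951]
ft_force: [-0.6, -0.1, -2.7]
width: 48.9
grip_force: 52.5
outer (array([ 471.8, -327.1], dtype=float32), array([123.9, 125. ], dtype=float32), 76.6)
t 4.05 at [ 589.  -102.8  119.5] yaw 54.5 turn [ 0.23 -0.01  0.2 ] shift cm [-24.993   3.3    -0.055]
outer (59, 254, 528, 146) (array([ 498.6, -234.8], dtype=float32), array([201.1, 640.9], dtype=float32), 144.1)
outer (250, 150, 132, 86) (array([584.4, -95.1], dtype=float32), array([ 67.9, 121.2], dtype=float32), 154.9)
outer (0, 0, 112, 135) (array([469.8, 113. ], dtype=float32), array([62.9, 92.1], dtype=float32), 0.7)
```

View pics/w4.png

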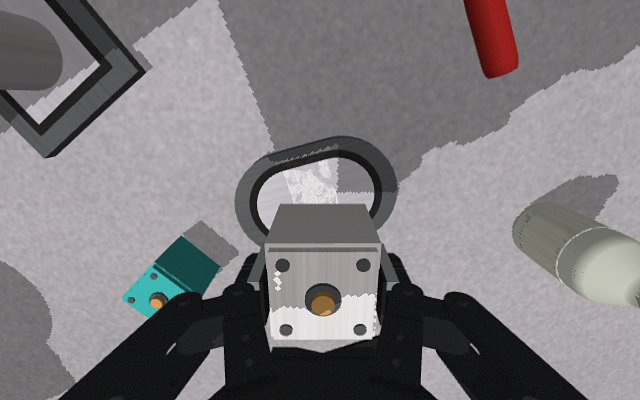

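Square held cleanly, lid (322,290), with the oblong ring at (315,190). Moving to the mat.

```bash
python3 -m jog '{"linear":[[-1.5,0.2,0],[-3,0.42,0],[-3.2,0.45,0],[-3.2,0.45,0],[-3.2,0.45,0],[-3.2,0.45,0],[-3.2,0.45,0],[-3,0.42,0],[-1.5,0.2,0],[0,0,0],[0,0,0]],"dr":[[0.2,0,0.2],[0,0,0],[0,0,0],[0,0,0],[0,0,0],[0,0,0],[0,0,0],[0,0,0],[0,0,0],[0,0,0],[0,0,0]],"gripper":[0,0,0,0,0,0,0,0,0,0,0]}'
python3 -m jog '{"linear":[[0,0,1.5],[0,0,2.5],[0,0,2.5],[0,0,1.5],[0,0,0.5],[0,0,0],[0,0,0]],"dr":[[0,0,0],[0,0,0],[0,0,0],[0,0,0],[0,0,0],[0,0,0],[0,0,0]],"gripper":[0,0,0,0,0,0,0]}'
```

```text
t: 4.97
position: [470.5, -326.2, 118.0]
tcp_rot: [-3.139, -0.001, 0.946]
ft_force: [0.2, 0.9, -1.5]
width: 49.2
grip_force: 52.5
t: 5.55
position: [472.0, -325.6, 34.6]
tcp_rot: [-3.141, -0.0, 0.949]
ft_force: [0.5, 0.6, -1.1]
width: 49.8
grip_force: 52.4
```

```bash
python3 -m jog '{"linear":[[0,0,0.25],[0,0,0.25],[0,0,0.2],[0,0,0.1],[0,0,0.1],[0,0,0],[0,0,0]],"dr":[[0,0,0],[0,0,0],[0,0,0],[0,0,0],[0,0,0],[0,0,0],[0,0,0]],"gripper":[0,0,0,0,0,0,0]}'
```

```text
t: 6.13
position: [471.6, -326.2, 25.3]
tcp_rot: [-3.142, -0.0, 0.948]
ft_force: [0.0, -0.2, -2.6]
width: 49.7
grip_force: 52.4
```

```bash
python3 -m jog '{"linear":[[0,0,0.1],[0,0,0.1],[0,0,0],[0,0,0]],"dr":[[0,0,0],[0,0,0],[0,0,0],[0,0,0]],"gripper":[0,0,0,0]}'
```

```text
t: 6.47
position: [471.7, -326.3, 23.6]
tcp_rot: [3.141, 0.0, 0.948]
ft_force: [-1.2, 0.1, 2.7]
width: 48.9
grip_force: 52.9
```

```bash
python3 -m jog '{"linear":[[0,0,0],[0,0,0],[0,0,0],[0,0,0],[0,0,-1],[0,0,-2.5],[0,0,-3],[0,0,-3.5],[0,0,-3.5],[0,0,-1.5],[0,0,0],[0,0,0]],"dr":[[0,0,0],[0,0,0],[0,0,0],[0,0,0],[0,0,0],[0,0,0],[0,0,0],[0,0,0],[0,0,0],[0,0,0],[0,0,0],[0,0,0]],"gripper":[100,100,100,100,100,100,100,100,100,100,100,100]}'
python3 - <<'E'
from h import *
C,im=shot('wrist','w5'); plan((540,-140,250),np.radians(54.3))
b=max(brass(im),key=lambda b:b[1]*(b[0][1]<300))[0]; print(b,onplane(C,[b],63))
for p,a in screws(im,b,60,10,150): print(p,a,onplane(C,[p],58).round(1))
for n,c in rings(im,45,1000): print(n,cv2.boundingRect(c),rect(C,c,12))
E
```

```text
t: 7.47
position: [472.1, -326.7, 174.7]
tcp_rot: [3.139, 0.0, 0.948]
ft_force: [-0.3, 0.5, -0.9]
width: 85.0
grip_force: 0.0
t 7.52 at [ 471.5 -326.1  173.4] yaw 54.31 turn [ 0.01 -0.    0.01] shift cm [19.109 -5.291 -7.663]
[321.7 194.4] [[ 469.99024726 -325.67439484   63.        ]]
[302.8 175.5] 24 [[ 465.6 -302.3   58. ]]
[340.2 175.4] 24 [[ 493.3 -322.1   58. ]]
[321.6 191. ] 104 [[ 470.9 -324.3   58. ]]
[303.3 210.3] 22 [[ 445.7 -329.7   58. ]]
[339.3 210.2] 23 [[ 473.4 -349.5   58. ]]
outer (38, 254, 570, 146) (array([ 347.5, -500. ], dtype=float32), array([245.6, 844.7], dtype=float32), 144.2)
outer (246, 99, 152, 148) (array([ 472.4, -325.8], dtype=float32), array([125.6, 125.8], dtype=float32), 76.7)
hole (293, 155, 58, 64) (array([ 464.7, -332.7], dtype=float32), array([60.9, 71.4], dtype=float32), 54.3)
outer (112, 0, 62, 44) (array([ 425.1, -103.5], dtype=float32), array([27.3, 61.2], dtype=float32), 8.9)
```

```bash
python3 -m jog '{"linear":[[1.5,-0.4,-1],[3,-0.8,-1],[3.5,-0.9,-1],[3.5,-0.9,-1],[3.5,-0.9,-1],[3,-0.8,-1],[1.2,-0.3,0],[0,0,0],[0,0,0],[0,0,0]],"dr":[[0,0,0],[0,0,0],[0,0,0],[0,0,0],[0,0,0],[0,0,0],[0,0,0],[0,0,0],[0,0,0],[0,0,0]],"gripper":[100,100,100,100,100,100,100,100,100,100]}'
python3 - <<'E'
from h import *
C,im=shot('wrist','w6'); plan((486,355,250),np.radians(54.3))
g=cv2.cvtColor(im,cv2.COLOR_BGR2GRAY)
for k in (40,45,50):
  for n,c in rings(im,k,800): print(k,n,cv2.boundingRect(c),rect(C,c,12))
E
```

```text
t: 8.35
position: [542.2, -141.9, 232.1]
tcp_rot: [-3.14, 0.001, 0.947]
ft_force: [0.6, 0.7, 0.7]
width: 85.5
grip_force: 0.0
t 8.4 at [ 542.2 -142.2  232.3] yaw 54.23 turn [-0.09  0.04 -0.07] shift cm [ 37.097 -33.574  -1.771]
40 outer (0, 264, 52, 106) (array([  4.4, -74.2], dtype=float32), array([ 75.8, 220.2], dtype=float32), 33.6)
40 outer (38, 254, 570, 146) (array([ 381.2, -358.1], dtype=float32), array([ 292.3, 1004.4], dtype=float32), 144.5)
40 outer (302, 241, 109, 95) (array([ 474.4, -320.5], dtype=float32), array([125.2, 126.7], dtype=float32), 76.6)
40 outer (0, 230, 69, 113) (array([ 94.7, -47.8], dtype=float32), array([ 57.6, 198.6], dtype=float32), 60.2)
40 outer (282, 82, 100, 79) (array([ 580.9, -102. ], dtype=float32), array([ 81.2, 120.9], dtype=float32), 159.9)
40 hole (286, 87, 92, 71) (array([ 580.6, -102.4], dtype=float32), array([ 72.3, 111. ], dtype=float32), 159.9)
45 outer (0, 262, 52, 108) (array([  5.9, -73.2], dtype=float32), array([ 75.8, 223.8], dtype=float32), 33.6)
45 outer (38, 254, 570, 146) (array([ 381.2, -358.1], dtype=float32), array([ 292.3, 
[... 561 characters left out ...]
27.3], dtype=float32), 33.6)
50 outer (38, 254, 570, 146) (array([ 381.2, -358.1], dtype=float32), array([ 292.3, 1004.4], dtype=float32), 144.5)
50 outer (302, 241, 109, 95) (array([ 474.5, -320.4], dtype=float32), array([125.6, 127.3], dtype=float32), 76.6)
50 outer (0, 230, 69, 115) (array([ 92.4, -49.4], dtype=float32), array([ 61. , 202.5], dtype=float32), 58.8)
50 outer (282, 82, 100, 79) (array([ 581.1, -102.1], dtype=float32), array([ 82.1, 121.3], dtype=float32), 159.9)
50 hole (286, 87, 92, 71) (array([ 580.6, -102.4], dtype=float32), array([ 72.2, 110.5], dtype=float32), 159.7)
50 outer (88, 0, 98, 72) (array([469.3, 112.2], dtype=float32), array([60.7, 93.2], dtype=float32), 0.4)
```

View pics/w6.png

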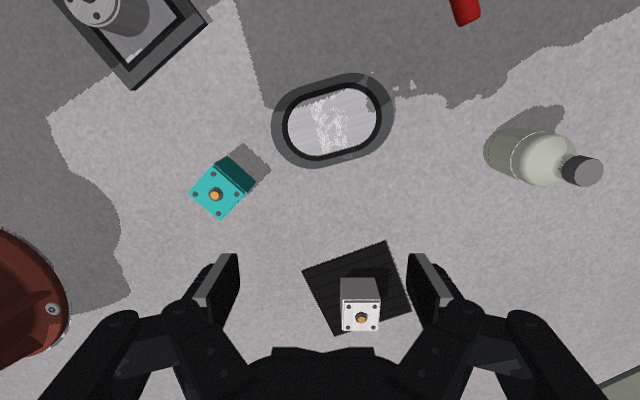

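Now empty oblong ring at (330,122); the square stands upright on the mat at (360,315). Going to view the oblong housing on the round plate.

```bash
python3 -m jog '{"linear":[[1.5,-1.5,0],[2.5,-2.5,0],[2.7,-2.7,0],[2.7,-2.7,0],[2.7,-2.7,0],[2.7,-2.7,0],[2.7,-2.7,0],[2.7,-2.7,0],[2.7,-2.7,0],[2.7,-2.7,0],[2.7,-2.7,0],[2.5,-2.5,0]],"dr":[[0,0,0],[0,0,0],[0,0,0],[0,0,0],[0,0,0],[0,0,0],[0,0,0],[0,0,0],[0,0,0],[0,0,0],[0,0,0],[0,0,0]],"gripper":[100,100,100,100,100,100,100,100,100,100,100,100]}'
python3 -m jog '{"linear":[[2.3,-2,0],[1,-0.8,0],[0,0,0],[0,0,0]],"dr":[[0,0,0],[0,0,0],[0,0,0],[0,0,0]],"gripper":[100,100,100,100]}'
python3 - <<'E'
from h import *
C,im=shot('wrist','w7'); plan((486,355,120),np.radians(54.3))
for b in brass(im):
    if b[1]>30 and b[0][1]<300:
        print(b,onplane(C,[b[0]],71).round(1))
        for p,a in screws(im,b[0],45,8,150): print('  ',p,a,onplane(C,[p],66).round(1))
for n,c in rings(im,45,800): print(n,cv2.boundingRect(c),rect(C,c,12))
E
```

```text
t: 9.4
position: [472.4, 289.4, 232.9]
tcp_rot: [-3.141, 0.001, 0.946]
ft_force: [0.6, 0.4, 0.1]
width: 85.5
grip_force: 0.0
t: 9.73
position: [469.4, 330.9, 232.7]
tcp_rot: [3.142, 0.001, 0.948]
ft_force: [0.6, -0.8, 0.1]
width: 85.3
grip_force: 0.0
t 9.78 at [469.5 330.3 232.8] yaw 54.24 turn [ 0.    0.07 -0.06] shift cm [ 2.966 -0.099 11.283]
(array([211.3,  10.9]), np.int32(125)) [[478.3 520.1  71. ]]
   [236.4   3.6] 30 [[500.4 512.8  66. ]]
   [215.3  12.8] 134 [[479.7 518.7  66. ]]
   [189.7  21.2] 35 [[455.6 527.7  66. ]]
   [207.3  39. ] 33 [[458.8 506.8  66. ]]
(array([322.8, 151. ]), np.int32(88)) [[486.  356.6  71. ]]
   [342.9 138.2] 19 [[510.3 354.6  66. ]]
   [300.8 141.7] 16 [[472.5 377.3  66. ]]
   [323.2 150. ] 73 [[486.5 356.6  66. ]]
   [344.1 159. ] 20 [[499.  335.8  66. ]]
   [280.  161.3] 10 [[441.9 373.7  66. ]]
   [303.  162.5] 16 [[461.1 358.3  66. ]]
outer (38, 239, 570, 161) (array([316.5, 122.1], dtype=float32), array([ 315.9, 1006.4], dtype=float32), 144.4)
outer (518, 4, 79, 121) (array([758.3, 270.6], dtype=float32), array([ 74.2, 127.2], dtype=float32), 77.9)
hole (550, 39, 37, 59) (array([767.5, 260.8], dtype=float32), array([34.7, 56.1], dtype=float32), 77.6)
outer (205, 0, 54, 58) (array([477.6, 512.5], dtype=float32), array([20.4, 77.8], dtype=float32), 7.8)
```

View pics/w7.png

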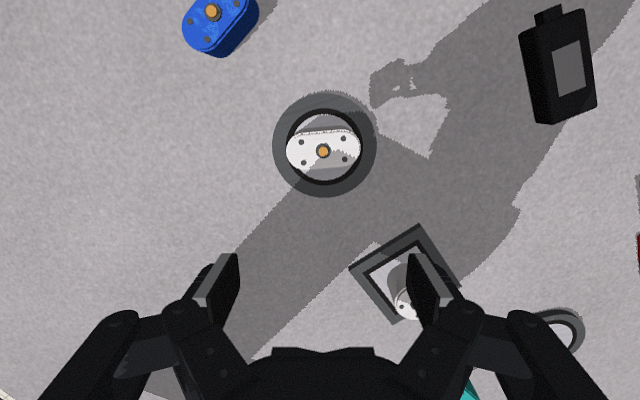

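Oblong housing at (323,151) on the round plate, long axis about −31°; screws and port agree on the centre (486,356.5). The round housing sits on the square plate at (405,300).

```bash
python3 -m jog '{"linear":[[0,0,0.8],[0,0,0.8],[0,0,0.8],[0,0,0.8],[0,0,0.8],[0,0,0.8],[0,0,0.8],[0,0,0.8],[0,0,0.8],[0,0,0.8],[0,0,0.8],[0,0,0.8]],"dr":[[0,0,-6.8],[0,0,-6.8],[0,0,-6.8],[0,0,-6.8],[0,0,-6.8],[0,0,-6.8],[0,0,-6.8],[0,0,-6.8],[0,0,-6.8],[0,0,-6.8],[0,0,-6.8],[0,0,-6.8]],"gripper":[100,100,100,100,100,100,100,100,100,100,100,100]}'
python3 -m jog '{"linear":[[0,0,0.4],[0,0,0.2],[0,1.5,0],[0,1.5,0],[0,0,0],[0,0,0]],"dr":[[0,0,-6.7],[0,0,-6.6],[0,0,0],[0,0,0],[0,0,0],[0,0,0]],"gripper":[100,100,100,100,100,100]}'
python3 - <<'E'
from h import *
C,im=shot('wrist','w8'); plan((486,356.5,31.5),np.radians(149.1))
for b in brass(im):
    if b[1]>30 and b[0][1]<300:
        print(b,onplane(C,[b[0]],71).round(1))
        for p,a in screws(im,b[0],75,8,150): print('  ',p,a,onplane(C,[p],66).round(1))
E
```

```text
t: 10.78
position: [469.8, 329.7, 137.0]
tcp_rot: [-3.141, 0.0, 2.375]
ft_force: [0.5, -0.2, 0.2]
width: 85.3
grip_force: 0.0
t: 11.28
position: [485.2, 356.1, 131.2]
tcp_rot: [-3.141, 0.0, 2.602]
ft_force: [0.3, 0.7, -0.5]
width: 85.3
grip_force: 0.0
t 11.33 at [484.7 356.  131.2] yaw 149.11 turn [-0.05 -0.    0.01] shift cm [-0.085  0.11   9.968]
(array([523.8,  83.7]), np.int32(217)) [[472.7 517.6  71. ]]
   [516.5  47.9] 18 [[450.8 523.7  66. ]]
   [488.2  68.7] 19 [[453.2 503.1  66. ]]
   [545.3  99.6] 18 [[491.5 530.1  66. ]]
   [517.7 118.8] 10 [[494.1 509.3  66. ]]
(array([322.2, 216.5]), np.int32(160)) [[485.3 356.7  71. ]]
   [303.3 166.4] 32 [[446.6 363.9  66. ]]
   [371.4 183.6] 8 [[483.3 400.1  66. ]]
   [307.3 187.2] 43 [[461.4 358.2  66. ]]
   [337.4 187.9] 17 [[473.3 377.   66. ]]
   [308.5 240.8] 40 [[499.3 335.8  66. ]]
   [336.3 240.7] 37 [[510.4 354.6  66. ]]
```

```bash
python3 -m jog '{"linear":[[-0.07,0.1,1.5],[0,0,2.5],[0,0,2.5],[0,0,2],[0,0,1.2],[0,0,0.2],[0,0,0],[0,0,0],[0,0,0],[0,0,0],[0,0,0],[0,0,0]],"dr":[[0,0,0],[0,0,0],[0,0,0],[0,0,0],[0,0,0],[0,0,0],[0,0,0],[0,0,0],[0,0,0],[0,0,0],[0,0,0],[0,0,0]],"gripper":[100,100,100,100,100,100,100,0,0,0,0,0]}'
python3 -m jog '{"linear":[[0,0,0],[0,0,0]],"dr":[[0,0,0],[0,0,0]],"gripper":[0,0]}'
```

```text
t: 12.33
position: [486.1, 358.3, 33.3]
tcp_rot: [3.141, 0.001, 2.604]
ft_force: [0.1, -1.6, 6.7]
width: 39.8
grip_force: 52.0
t: 12.5
position: [486.1, 358.3, 33.4]
tcp_rot: [3.141, 0.001, 2.604]
ft_force: [-1.8, -1.2, 6.5]
width: 39.2
grip_force: 52.0
```

```bash
python3 -m jog '{"linear":[[0,0,-0.5],[0,0,-1.5],[0,0,-2.5],[0,0,-2.5],[0,0,-2.5],[-1,-1,-1.5],[-2,-2.2,-1],[-2.4,-2.6,-0.5],[-1.2,-1.3,0],[-0.4,-0.5,0],[0,0,0],[0,0,0]],"dr":[[0,0,0],[0,0,0],[0,0,0],[0,0,0],[0,0,0],[0,0,0],[0,0,0],[0,0,0],[0,0,0],[0,0,0],[0,0,0],[0,0,0]],"gripper":[0,0,0,0,0,0,0,0,0,0,0,0]}'
python3 - <<'E'
from h import *
C,im=shot('wrist','w9'); plan((581,-102,155),np.radians(149.1))
for k in (40,48):
  for n,c in rings(im,k,600): print(n,cv2.boundingRect(c),rect(C,c,12))
E
```

```text
t: 13.5
position: [506.6, 257.3, 157.4]
tcp_rot: [3.141, -0.001, 2.604]
ft_force: [-0.9, 0.2, -2.2]
width: 39.5
grip_force: 51.1
t 13.55 at [506.5 257.8 157.2] yaw 149.23 turn [ 0.01 -0.03  0.13] shift cm [-24.868 -27.047   0.223]
outer (61, 252, 524, 148) (array([673.9, 159.9], dtype=float32), array([232.9, 729.1], dtype=float32), 59.1)
hole (81, 333, 48, 41) (array([ 547.6, -100.9], dtype=float32), array([41.2, 78.3], dtype=float32), 99.6)
hole (409, 313, 48, 40) (array([737.1, 280.1], dtype=float32), array([32.3, 82. ], dtype=float32), 17.5)
outer (140, 159, 120, 109) (array([470.2, 128.2], dtype=float32), array([91.2, 91.3], dtype=float32), 0.5)
outer (344, 62, 100, 104) (array([483.4, 350.5], dtype=float32), array([94.1, 94.8], dtype=float32), 112.4)
hole (349, 68, 90, 93) (array([483.6, 350.9], dtype=float32), array([84.3, 85.2], dtype=float32), 156.1)
outer (529, 0, 81, 51) (array([490.9, 518.7], dtype=float32), array([38.1, 80.6], dtype=float32), 16.6)
outer (545, 311, 61, 89) (array([880. , 423.6], dtype=float32), array([ 30.2, 197.5], dtype=float32), 3.0)
outer (61, 252, 524, 148) (array([673.9, 159.9], dtype=float32), array([232.9, 729.1], dtype=float32), 59.1)
hole (81, 334, 48, 40) (array([ 547.6, -100.9], dtype=float32), array([41.2, 78.3], dtype=float32), 99.6)
hole (410, 313, 44, 39) (array([737.3, 279.6], dtype=float32), array([31.2, 80.2], dtype=float32), 16.8)
outer (139, 159, 121, 109) (array([470. , 128.4], dtype=float32), array([91.7, 91.8], dtype=float32), 90.4)
outer (343, 62, 101, 104) (array([483.2, 350.6], dtype=float32), array([94.5, 95. ], dtype=float32), 78.4)
hole (350, 69, 89, 92) (array([483.8, 351.2], dtype=float32), array([83.8, 84.2], dtype=float32), 59.4)
outer (529, 0, 81, 51) (array([490.8, 518.8], dtype=float32), array([38.6, 80.3], dtype=float32), 16.1)
```

View pics/w9.png

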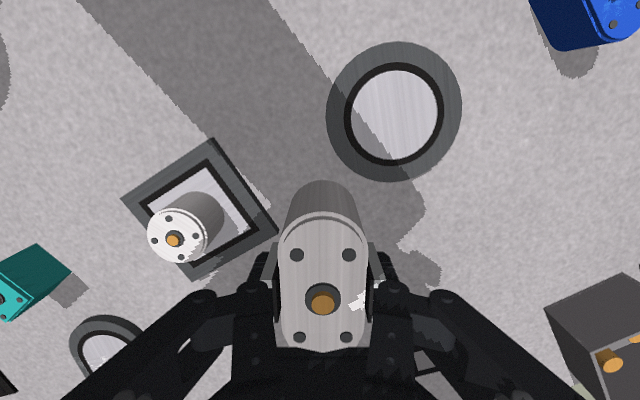

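Oblong held; empty round ring at (394,112), square ring at (200,213). On to the oblong plate.

```bash
python3 -m jog '{"linear":[[-1.2,-1.3,0],[-2.3,-2.5,0],[-2.5,-2.7,0],[-2.5,-2.7,0],[-2.5,-2.7,0],[-2.5,-2.7,0],[-2.5,-2.7,0],[-2.5,-2.7,0],[-2.5,-2.7,0],[-2.3,-2.5,0],[-1.5,-1.8,0],[0,0,0]],"dr":[[0,0,0],[0,0,0],[0,0,0],[0,0,0],[0,0,0],[0,0,0],[0,0,0],[0,0,0],[0,0,0],[0,0,0],[0,0,0],[0,0,0]],"gripper":[0,0,0,0,0,0,0,0,0,0,0,0]}'
python3 -m jog '{"linear":[[0,0,0],[0,0,0],[0,0,0],[0,0,0],[0,0,0]],"dr":[[0,0,-3],[0,0,-5],[0,0,-2.8],[0,0,0],[0,0,0]],"gripper":[0,0,0,0,0]}'
python3 - <<'E'
from h import *
C,im=shot('wrist','w10'); plan((580,-102,34),np.radians(159.9))
for k in (40,48):
  for n,c in rings(im,k,600): print(n,cv2.boundingRect(c),rect(C,c,12))
E
```

```text
t: 14.55
position: [582.9, -105.2, 156.9]
tcp_rot: [-3.141, 0.001, 2.602]
ft_force: [-0.7, 0.2, -1.9]
width: 39.1
grip_force: 51.1
t: 14.97
position: [581.7, -100.5, 157.1]
tcp_rot: [3.141, -0.001, 2.792]
ft_force: [0.7, 1.1, -2.3]
width: 39.1
grip_force: 51.2
t 15.02 at [ 581.7 -100.7  157.1] yaw 159.97 turn [ 0.01 -0.02  0.07] shift cm [ 0.121 -0.178 12.315]
outer (61, 252, 524, 148) (array([ 764.5, -164.5], dtype=float32), array([232.8, 728.8], dtype=float32), 69.9)
outer (279, 124, 81, 95) (array([569. , -98.7], dtype=float32), array([81.5, 95.6], dtype=float32), 162.3)
outer (0, 84, 158, 138) (array([ 472.5, -319.1], dtype=float32), array([125.4, 127.7], dtype=float32), 76.7)
outer (479, 0, 112, 51) (array([494.7, 128.4], dtype=float32), array([42.2, 92.4], dtype=float32), 89.6)
outer (61, 252, 524, 148) (array([ 764.5, -164.5], dtype=float32), array([232.8, 728.8], dtype=float32), 69.9)
outer (279, 124, 82, 95) (array([569.7, -98.2], dtype=float32), array([81.6, 96.9], dtype=float32), 160.4)
outer (0, 84, 158, 138) (array([ 472.4, -319.1], dtype=float32), array([125.6, 127.6], dtype=float32), 76.7)
outer (479, 0, 112, 52) (array([495.1, 128.4], dtype=float32), array([42.3, 93.1], dtype=float32), 89.2)
```

View pics/w10.png

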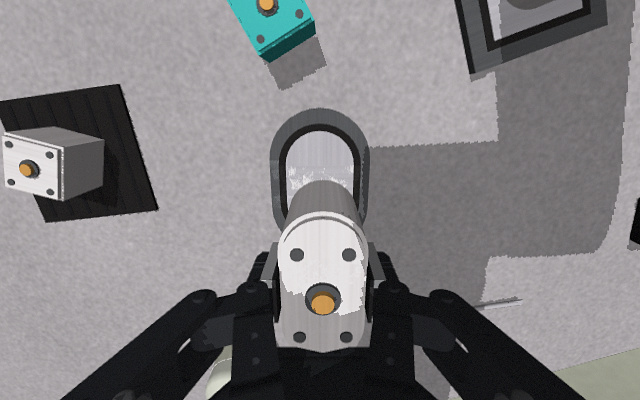

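Held oblong over its plate, ring top at (320,125), housing in line with it; the mat's square is unaffected. Centre agrees to about 1 mm, so I lower it.

```bash
python3 -m jog '{"linear":[[0.1,-0.2,1],[0,0,2.2],[0,0,2.5],[0,0,2.5],[0,0,2],[0,0,0.8],[0,0,0.4],[0,0,0],[0,0,0]],"dr":[[0,0,0],[0,0,0],[0,0,0],[0,0,0],[0,0,0],[0,0,0],[0,0,0],[0,0,0],[0,0,0]],"gripper":[0,0,0,0,0,0,0,0,0]}'
python3 -m jog '{"linear":[[0,0,0.2],[0,0,0.2],[0,0,0.2],[0,0,0.1],[0,0,0],[0,0,0]],"dr":[[0,0,0],[0,0,0],[0,0,0],[0,0,0],[0,0,0],[0,0,0]],"gripper":[0,0,0,0,0,0]}'
```

```text
t: 15.77
position: [580.6, -103.6, 44.1]
tcp_rot: [3.141, 0.001, 2.792]
ft_force: [0.3, -0.3, -1.8]
width: 39.4
grip_force: 51.1
t: 16.27
position: [580.0, -103.4, 36.4]
tcp_rot: [3.142, 0.0, 2.793]
ft_force: [0.3, 0.4, -1.5]
width: 39.3
grip_force: 51.1
```

```bash
python3 -m jog '{"linear":[[0,0.08,0.1],[0,0,0.1],[0,0,0],[0,0,0],[0,0,0]],"dr":[[0,0,0],[0,0,0],[0,0,0],[0,0,0],[0,0,0]],"gripper":[0,0,0,0,0]}'
```

```text
t: 16.68
position: [580.2, -102.7, 34.3]
tcp_rot: [-3.142, -0.0, 2.793]
ft_force: [-0.2, 0.1, -2.1]
width: 39.4
grip_force: 51.1
```

```bash
python3 -m jog '{"linear":[[0,0,0.1],[0,0,0.05],[0,0,0],[0,0,0]],"dr":[[0,0,0],[0,0,0],[0,0,0],[0,0,0]],"gripper":[0,0,0,0]}'
```

```text
t: 17.02
position: [580.4, -102.7, 33.4]
tcp_rot: [3.142, 0.0, 2.793]
ft_force: [-2.4, -0.6, 5.7]
width: 39.2
grip_force: 52.1
```

```bash
python3 -m jog '{"linear":[[0,0,0],[0,0,0],[0,0,0],[0,0,0],[0,0,-1],[0,0,-2.5],[0,0,-3],[0,0,-3.5],[0,0,-3.5],[0,0,-2.5],[0,0,0],[0,0,0]],"dr":[[0,0,0],[0,0,0],[0,0,0],[0,0,0],[0,0,0],[0,0,0],[0,0,0],[0,0,0],[0,0,0],[0,0,0],[0,0,0],[0,0,0]],"gripper":[100,100,100,100,100,100,100,100,100,100,100,100]}'
python3 - <<'E'
from h import *
C,im=shot('wrist','w11'); plan((469,128,200),np.radians(160))
for b in brass(im):
    if b[1]>30 and b[0][1]<300:
        print(b,onplane(C,[b[0]],71).round(1))
        for p,a in screws(im,b[0],45,8,150): print('  ',p,a,onplane(C,[p],66).round(1))
for n,c in rings(im,45,600): print(n,cv2.boundingRect(c),rect(C,c,12))
E
```

```text
t: 18.02
position: [581.3, -103.0, 195.0]
tcp_rot: [3.141, 0.004, 2.793]
ft_force: [-0.5, 0.1, -0.7]
width: 85.3
grip_force: 0.0
t 18.07 at [ 580.4 -102.7  193.4] yaw 160.0 turn [0.   0.06 0.  ] shift cm [18.355 17.868 -0.663]
(array([277.1,  14.4]), np.int32(151)) [[431.1 -85.6  71. ]]
   [269.9  14.6] 8 [[427.9 -91.4  66. ]]
   [281.1  21.2] 68 [[435.5 -84.6  66. ]]
   [292.3  42.1] 52 [[453.  -81.8  66. ]]
(array([ 65.1, 159. ]), np.int32(114)) [[ 470.8 -316.7   71. ]]
   [ 50.3 137. ] 24 [[ 447.9 -322.    66. ]]
   [ 85.7 146.1] 25 [[ 466.8 -295.3   66. ]]
   [ 69.9 157.8] 115 [[ 470.9 -316.1   66. ]]
   [ 50.5 170. ] 22 [[ 474.2 -341.3   66. ]]
   [ 85. 179.] 17 [[ 493.6 -314.5   66. ]]
(array([322.3, 190. ]), np.int32(99)) [[ 581.3 -101.8   71. ]]
   [310.6 166.8] 23 [[ 557.4 -104.9   66. ]]
   [334.1 166.8] 21 [[565.  -84.1  66. ]]
   [322.6 188. ] 89 [[ 581.  -101.4   66. ]]
   [283.4 197.9] 8 [[ 577.4 -140.9   66. ]]
   [358.5 199.8] 13 [[604.4 -72.5  66. ]]
   [311.2 210.2] 19 [[ 598.8 -119.9   66. ]]
   [333.4 210.4] 20 [[606.5 -99.3  66. ]]
outer (38, 254, 570, 146) (array([ 802.5, -180.5], dtype=float32), array([264.1, 905.9], dtype=float32), 69.9)
outer (603, 183, 37, 52) (array([748.7, 225. ], dtype=float32), array([44. , 75.3], dtype=float32), 179.7)
outer (286, 120, 73, 100) (array([ 578.6, -101.3], dtype=float32), array([ 81.2, 115.6], dtype=float32), 160.0)
outer (32, 85, 144, 124) (array([ 472.2, -320.2], dtype=float32), array([125.7, 128.2], dtype=float32), 76.7)
outer (460, 0, 102, 55) (array([489.5, 128.5], dtype=float32), array([52.5, 92.5], dtype=float32), 90.2)
```

View pics/w11.png

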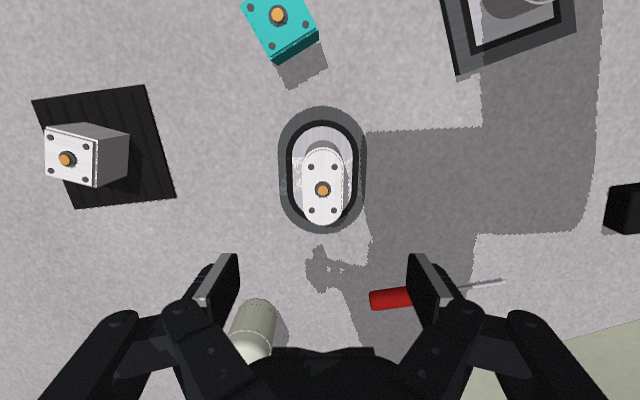

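Oblong stands centred and in line inside its ring (322,190), upright. Next the round housing.

```bash
python3 -m jog '{"linear":[[1.2,1.2,0],[2.4,2.3,0],[2.5,2.4,0.5],[2.5,2.4,1],[2.5,2.4,1],[2.5,2.4,1],[2.4,2.4,1],[1.5,1.4,1],[0.8,0.9,0],[0,0,0],[0,0,0]],"dr":[[0,0,0],[0,0,0],[0,0,0],[0,0,0],[0,0,0],[0,0,0],[0,0,0],[0,0,0],[0,0,0],[0,0,0],[0,0,0]],"gripper":[100,100,100,100,100,100,100,100,100,100,100]}'
python3 - <<'E'
from h import *
C,im=shot('wrist','w12'); 
for b in brass(im):
    if b[1]>30 and b[0][1]<300 and 150<b[0][0]<450:
        print(b,onplane(C,[b[0]],71).round(1)); plan((*onplane(C,[b[0]],71)[0,:2],33),np.radians(160))
        for p,a in screws(im,b[0],45,8,190): print('  ',p,a,onplane(C,[p],66).round(1))
for n,c in rings(im,45,600): print(n,cv2.boundingRect(c),rect(C,c,12))
E
```

```text
t: 18.98
position: [469.2, 127.1, 137.7]
tcp_rot: [-3.141, -0.0, 2.794]
ft_force: [-0.1, -0.4, 0.4]
width: 85.3
grip_force: 0.0
(array([322.1, 211. ]), np.int32(148)) [[467.8 128.5  71. ]]
t 19.03 at [469.8 126.6 138. ] yaw 160.0 turn [-0.02  0.03  0.  ] shift cm [ 0.254  0.105 10.498]
   [323.9 186.5] 20 [[451.3 135.9  66. ]]
   [322.3 208.3] 181 [[467.5 128.7  66. ]]
   [296.4 209.2] 9 [[461.4 109.4  66. ]]
   [300.  207.4] 8 [[460.9 112.6  66. ]]
   [346.5 210.9] 41 [[476.1 145.8  66. ]]
   [320.9 231.4] 37 [[485.8 120.9  66. ]]
outer (0, 277, 40, 78) (array([ 502.2, -257.7], dtype=float32), array([ 46.3, 117.6], dtype=float32), 139.5)
outer (38, 254, 570, 146) (array([636.2,  68.5], dtype=float32), array([216.1, 743. ], dtype=float32), 70.0)
outer (260, 129, 122, 117) (array([469.9, 127.9], dtype=float32), array([91.8, 92.2], dtype=float32), 90.3)
outer (507, 67, 106, 108) (array([483.4, 350.7], dtype=float32), array([94.2, 94.7], dtype=float32), 87.2)
hole (513, 74, 95, 97) (array([483.3, 351.5], dtype=float32), array([83.5, 84.7], dtype=float32), 31.0)
```

View pics/w12.png

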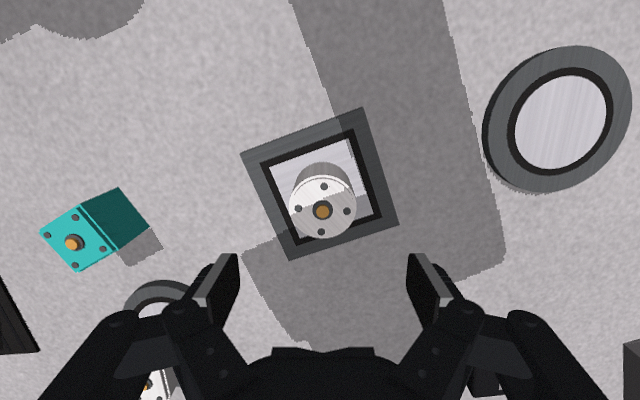

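Round housing at (322,210) on the square plate, fingers symmetric about it. Descending and gripping.

```bash
python3 -m jog '{"linear":[[0.2,0.12,1.5],[0,0,2.5],[0,0,2.7],[0,0,2.2],[0,0,1.3],[0,0,0.2],[0,0,0],[0,0,0],[0,0,0],[0,0,0],[0,0,0],[0,0,0]],"dr":[[0,0,0],[0,0,0],[0,0,0],[0,0,0],[0,0,0],[0,0,0],[0,0,0],[0,0,0],[0,0,0],[0,0,0],[0,0,0],[0,0,0]],"gripper":[100,100,100,100,100,100,100,0,0,0,0,0]}'
python3 -m jog '{"linear":[[0,0,-0.5],[0,0,-1.5],[0,0,-2.5],[0,0,-2.5],[0,0,-2.5],[0,0,-1.5],[0,0,0],[0,0,0]],"dr":[[0,0,0],[0,0,0],[0,0,0],[0,0,0],[0,0,0],[0,0,0],[0,0,0],[0,0,0]],"gripper":[0,0,0,0,0,0,0,0]}'
python3 - <<'E'
from h import *
plan((483.6,351,145),np.radians(160))
E
```

```text
t: 20.03
position: [468.7, 128.7, 35.2]
tcp_rot: [3.141, 0.002, 2.792]
ft_force: [-1.7, -1.5, 7.7]
width: 52.7
grip_force: 51.2
t: 20.7
position: [468.1, 129.1, 144.4]
tcp_rot: [3.141, 0.002, 2.793]
ft_force: [-0.7, -0.3, -4.4]
width: 52.5
grip_force: 53.3
t 20.7 at [468.1 129.1 144.4] yaw 160.01 turn [0.05 0.09 0.01] shift cm [ 6.133 21.381 -0.064]
```

```bash
python3 -m jog '{"linear":[[0.3,1,0],[0.7,2.5,0],[0.8,2.8,0],[0.8,2.8,0],[0.8,2.8,0],[0.8,2.8,0],[0.8,2.8,0],[0.7,2.5,0],[0.4,1.4,0],[0,0,0],[0,0,0],[0,0,0]],"dr":[[0,0,0],[0,0,0],[0,0,0],[0,0,0],[0,0,0],[0,0,0],[0,0,0],[0,0,0],[0,0,0],[0,0,0],[0,0,0],[0,0,0]],"gripper":[0,0,0,0,0,0,0,0,0,0,0,0]}'
python3 - <<'E'
from h import *
C,im=shot('wrist','w13');plan((483.6,351,35.2),np.radians(160))
for n,c in rings(im,45,400): print(n,cv2.boundingRect(c),rect(C,c,12))
E
```

```text
t: 21.7
position: [482.6, 350.4, 142.4]
tcp_rot: [-3.139, -0.002, 2.793]
ft_force: [0.2, 1.5, -3.1]
width: 52.7
grip_force: 53.6
t 21.75 at [482.9 350.1 142.9] yaw 159.98 turn [-0.09 -0.07 -0.02] shift cm [-0.037  0.107 10.765]
outer (15, 244, 574, 156) (array([644.8, 285.5], dtype=float32), array([230.2, 714.4], dtype=float32), 70.1)
outer (59, 195, 120, 99) (array([469.8, 128.6], dtype=float32), array([91.4, 91.9], dtype=float32), 90.1)
hole (66, 201, 105, 89) (array([470.1, 127.8], dtype=float32), array([82.2, 82.2], dtype=float32), 0.2)
outer (139, 175, 61, 101) (array([468.9, 192.1], dtype=float32), array([  6.9, 117.2], dtype=float32), 0.2)
outer (274, 141, 98, 77) (array([474.5, 353.9], dtype=float32), array([75.2, 94.9], dtype=float32), 70.9)
outer (465, 85, 49, 81) (array([481.1, 514. ], dtype=float32), array([31. , 83.4], dtype=float32), 1.5)
```

```bash
python3 -m jog '{"linear":[[0,0.1,1],[0,0,2.2],[0,0,2.5],[0,0,2.2],[0,0,1.2],[0,0,0.5],[0,0,0.2],[0,0,0],[0,0,0]],"dr":[[0,0,0],[0,0,0],[0,0,0],[0,0,0],[0,0,0],[0,0,0],[0,0,0],[0,0,0],[0,0,0]],"gripper":[0,0,0,0,0,0,0,0,0]}'
python3 -m jog '{"linear":[[0,0,0.2],[0,0,0.1],[0,0,0.1],[0,0,0.1],[0,0,0],[0,0,0],[0,0,0]],"dr":[[0,0,0],[0,0,0],[0,0,0],[0,0,0],[0,0,0],[0,0,0],[0,0,0]],"gripper":[0,0,0,0,0,0,0]}'
```

```text
t: 22.5
position: [484.5, 352.0, 46.6]
tcp_rot: [3.141, 0.001, 2.792]
ft_force: [-1.2, 0.4, -3.9]
width: 52.5
grip_force: 53.6
t: 23.08
position: [483.9, 351.9, 40.9]
tcp_rot: [3.142, 0.0, 2.793]
ft_force: [-0.4, -0.9, -2.8]
width: 52.7
grip_force: 53.6
```

```bash
python3 -m jog '{"linear":[[0,-0.05,0.2],[0,0,0.1],[0,0,0.1],[0,0,0.05],[0,0,0],[0,0,0],[0,0,0]],"dr":[[0,0,0],[0,0,0],[0,0,0],[0,0,0],[0,0,0],[0,0,0],[0,0,0]],"gripper":[0,0,0,0,0,0,0]}'
python3 -m jog '{"linear":[[0,0,0.05],[0,0,0],[0,0,0]],"dr":[[0,0,0],[0,0,0],[0,0,0]],"gripper":[0,0,0]}'
```

```text
t: 23.67
position: [483.7, 351.5, 36.4]
tcp_rot: [3.142, 0.0, 2.793]
ft_force: [0.8, 0.0, -3.1]
width: 52.3
grip_force: 53.6
t: 23.92
position: [483.7, 351.4, 35.8]
tcp_rot: [-3.142, -0.0, 2.793]
ft_force: [-0.4, -0.1, -4.0]
width: 52.7
grip_force: 53.6
```

```bash
python3 -m jog '{"linear":[[0,0,0.08],[0,0,0.06],[0,0,0],[0,0,0]],"dr":[[0,0,0],[0,0,0],[0,0,0],[0,0,0]],"gripper":[0,0,0,0]}'
```

```text
t: 24.25
position: [483.8, 351.5, 35.2]
tcp_rot: [3.141, 0.0, 2.793]
ft_force: [-2.3, -1.1, 5.9]
width: 52.7
grip_force: 54.9
```

```bash
python3 -m jog '{"linear":[[0,0,0],[0,0,0],[0,0,0],[0,0,0],[0,0,-1],[0,0,-2.5],[0,0,-3],[0,0,-3.5],[0,0,-3.5],[0,0,-2.5],[0,0,0],[0,0,0]],"dr":[[0,0,0],[0,0,0],[0,0,0],[0,0,0],[0,0,0],[0,0,0],[0,0,0],[0,0,0],[0,0,0],[0,0,0],[0,0,0],[0,0,0]],"gripper":[100,100,100,100,100,100,100,100,100,100,100,100]}'
python3 - <<'E'
from h import *
C,im=shot('wrist','w14'); plan((469.5,-326,195),np.radians(160))
for b in brass(im):
    if b[1]>30 and b[0][1]<300 and 250<b[0][0]<400:
        print(b,onplane(C,[b[0]],71).round(1))
        for p,a in screws(im,b[0],35,8,150): print('  ',p,a,onplane(C,[p],66).round(1))
for n,c in rings(im,45,600): print(n,cv2.boundingRect(c),rect(C,c,12))
E
```

```text
t: 25.25
position: [484.7, 352.0, 196.7]
tcp_rot: [3.139, 0.003, 2.793]
ft_force: [0.6, -1.1, -0.5]
width: 85.6
grip_force: 0.0
t 25.3 at [483.8 351.5 195. ] yaw 160.0 turn [0.05 0.04 0.  ] shift cm [-21.827 -64.154  -0.   ]
(array([321.4, 188.8]), np.int32(97)) [[483.7 352.9  71. ]]
   [307.  160.3] 84 [[454.1 349.3  66. ]]
   [322.6 168.6] 25 [[466.6 360.3  66. ]]
   [321.4 186.8] 119 [[483.2 353.1  66. ]]
   [301.8 186.4] 26 [[476.3 335.3  66. ]]
   [341.  189.1] 19 [[492.  370.2  66. ]]
   [320.1 205.9] 22 [[501.4 345.1  66. ]]
outer (16, 254, 592, 146) (array([707.7, 276.7], dtype=float32), array([265.1, 909.2], dtype=float32), 69.7)
outer (93, 179, 103, 87) (array([470.2, 128.6], dtype=float32), array([91.6, 91.8], dtype=float32), 179.9)
hole (98, 184, 92, 79) (array([469.8, 127.4], dtype=float32), array([81.9, 82.6], dtype=float32), 90.6)
outer (278, 133, 84, 80) (array([483. , 350.7], dtype=float32), array([92.9, 95.4], dtype=float32), 76.4)
outer (441, 85, 39, 68) (array([480.2, 513.5], dtype=float32), array([25.7, 83.1], dtype=float32), 3.3)
```

```bash
python3 -m jog '{"linear":[[-0.5,-1.4,0],[-1,-3,0],[-1.2,-3.5,0],[-1.2,-3.5,0],[-1.2,-3.5,0],[-1.2,-3.5,0],[-1.2,-3.5,0],[-1.2,-3.5,0],[-1.2,-3.5,0],[-1.2,-3.5,0],[-1.2,-3.5,0],[-1.2,-3.5,0]],"dr":[[0,0,0],[0,0,0],[0,0,0],[0,0,0],[0,0,0],[0,0,0],[0,0,0],[0,0,0],[0,0,0],[0,0,0],[0,0,0],[0,0,0]],"gripper":[100,100,100,100,100,100,100,100,100,100,100,100]}'
python3 -m jog '{"linear":[[-1.2,-3.5,0],[-1.2,-3.5,0],[-1.2,-3.5,0],[-1.2,-3.5,0],[-1.2,-3.5,0],[-1.2,-3.5,0],[-1.1,-3.2,0],[0,0,0.5],[0,0,1.5],[0,0,1.5],[0,0,1.5],[0,0,0.5]],"dr":[[0,0,0],[0,0,0],[0,0,0],[0,0,0],[0,0,0],[0,0,0],[0,0,0],[0,0,4],[0,0,6],[0,0,5.6],[0,0,0],[0,0,0]],"gripper":[100,100,100,100,100,100,100,100,100,100,100,100]}'
python3 -m jog '{"linear":[[0,0,0],[0,0,0]],"dr":[[0,0,0],[0,0,0]],"gripper":[100,100]}'
python3 - <<'E'
from h import *
C,im=shot('wrist','w15'); plan((469.5,-326,24),np.radians(144.4))
for b in brass(im):
    if b[1]>30 and b[0][1]<300 and 200<b[0][0]<450:
        print(b,onplane(C,[b[0]],63).round(1))
        for p,a in screws(im,b[0],50,8,150): print('  ',p,a,onplane(C,[p],58).round(1))
E
```

```text
t: 26.3
position: [474.5, -66.5, 193.3]
tcp_rot: [-3.142, -0.002, 2.793]
ft_force: [0.4, 0.3, 0.4]
width: 85.1
grip_force: 0.0
t: 27.3
position: [469.3, -319.4, 136.1]
tcp_rot: [3.141, -0.005, 2.52]
ft_force: [-0.5, 0.5, -0.0]
width: 85.5
grip_force: 0.0
t: 27.47
position: [470.8, -320.4, 139.1]
tcp_rot: [3.141, -0.001, 2.521]
ft_force: [0.9, -0.2, 1.1]
width: 85.4
grip_force: 0.0
t 27.52 at [ 471.2 -320.8  139.7] yaw 144.44 turn [ 0.   -0.    0.04] shift cm [-0.168 -0.525 11.572]
(array([315.2, 211.2]), np.int32(138)) [[ 469.2 -325.6   63. ]]
   [294.  189.6] 34 [[ 445.9 -329.7   58. ]]
   [336.5 189.7] 30 [[ 465.7 -302.2   58. ]]
   [315.6 208.1] 137 [[ 468.7 -325.    58. ]]
   [295.2 228.8] 29 [[ 473.7 -349.7   58. ]]
   [335.7 228.9] 28 [[ 493.4 -322.2   58. ]]
```

View pics/w15.png

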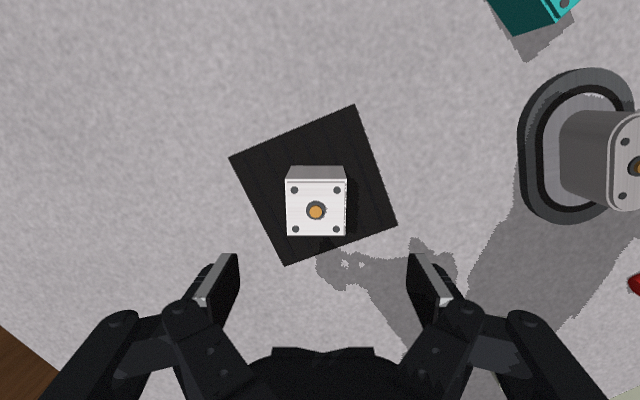

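Square on the mat at (315,210), squared up with the gripper. Grasping it.

```bash
python3 -m jog '{"linear":[[-0.17,-0.5,1.5],[0,0,2.7],[0,0,2.9],[0,0,2.6],[0,0,1.5],[0,0,0.3],[0,0,0],[0,0,0],[0,0,0],[0,0,0],[0,0,0],[0,0,0]],"dr":[[0,0,0.2],[0,0,0],[0,0,0],[0,0,0],[0,0,0],[0,0,0],[0,0,0],[0,0,0],[0,0,0],[0,0,0],[0,0,0],[0,0,0]],"gripper":[100,100,100,100,100,100,100,0,0,0,0,0]}'
python3 -m jog '{"linear":[[0,0,-0.5],[0,0,-1.5],[0,0,-2.5],[0,0,-3],[0,0,-3],[0,0,-1.5],[0,0,0],[0,0,0],[0,0,0]],"dr":[[0,0,0],[0,0,0],[0,0,0],[0,0,0],[0,0,0],[0,0,0],[0,0,0],[0,0,0],[0,0,0]],"gripper":[0,0,0,0,0,0,0,0,0]}'
python3 - <<'E'
from h import *
s=observe();plan((470,128.2,145),s['tcp_rot'][2])
E
```

```text
t: 28.52
position: [470.4, -326.7, 26.0]
tcp_rot: [-3.141, 0.003, 2.517]
ft_force: [-0.4, 0.9, 6.8]
width: 49.4
grip_force: 52.8
t: 29.27
position: [468.9, -325.3, 143.4]
tcp_rot: [3.141, -0.002, 2.517]
ft_force: [0.3, 0.5, -3.7]
width: 48.9
grip_force: 52.3
t 29.27 at [ 468.9 -325.3  143.4] yaw 144.2 turn [ 0.01 -0.09 -0.  ] shift cm [26.439 36.845 -0.156]
```

```bash
python3 -m jog '{"linear":[[1,1.4,0],[2,2.8,0],[2.2,3.07,0],[2.2,3.07,0],[2.2,3.07,0],[2.2,3.07,0],[2.2,3.07,0],[2.2,3.07,0],[2.2,3.07,0],[2.2,3.07,0],[2.2,3.07,0],[2.2,3.07,0]],"dr":[[0,0,0],[0,0,0],[0,0,0],[0,0,0],[0,0,0],[0,0,0],[0,0,0],[0,0,0],[0,0,0],[0,0,0],[0,0,0],[0,0,0]],"gripper":[0,0,0,0,0,0,0,0,0,0,0,0]}'
python3 -m jog '{"linear":[[1.4,1.95,0],[0,0,0],[0,0,0],[0,0,0],[0,0,0],[0,0,0],[0,0,0],[0,0,0],[0,0,0],[0,0,0]],"dr":[[0,0,0],[0,0,-4],[0,0,-6.5],[0,0,-6.5],[0,0,-6.5],[0,0,-6.5],[0,0,-4],[0,0,-2],[0,0,0],[0,0,0]],"gripper":[0,0,0,0,0,0,0,0,0,0]}'
python3 - <<'E'
from h import *
C,im=shot('wrist','w16');plan((470,128.1,34),np.radians(180.2))
for n,c in rings(im,45,400): print(n,cv2.boundingRect(c),rect(C,c,12))
E
```

```text
t: 30.27
position: [469.4, 105.2, 143.0]
tcp_rot: [-3.14, -0.002, 2.517]
ft_force: [1.3, -0.0, -1.3]
width: 48.7
grip_force: 52.4
t: 31.1
position: [470.1, 127.4, 143.3]
tcp_rot: [-3.141, -0.002, -3.139]
ft_force: [-0.7, 0.1, -2.6]
width: 49.6
grip_force: 52.6
t 31.15 at [470.3 127.4 143.5] yaw -179.88 turn [-0.01 -0.1  -0.08] shift cm [ 0.029  0.071 10.951]
outer (77, 236, 77, 91) (array([577.6, -92. ], dtype=float32), array([ 85.4, 111.8], dtype=float32), 18.7)
outer (58, 233, 529, 167) (array([639.8, 129.5], dtype=float32), array([242.9, 700. ], dtype=float32), 90.1)
hole (420, 345, 37, 36) (array([699.7, 264.3], dtype=float32), array([34.8, 74.7], dtype=float32), 34.2)
outer (497, 155, 95, 90) (array([481.4, 345.2], dtype=float32), array([82.5, 95.2], dtype=float32), 157.7)
outer (272, 141, 99, 71) (array([458.4, 128. ], dtype=float32), array([68.6, 92.5], dtype=float32), 91.4)
```

View pics/w16.png

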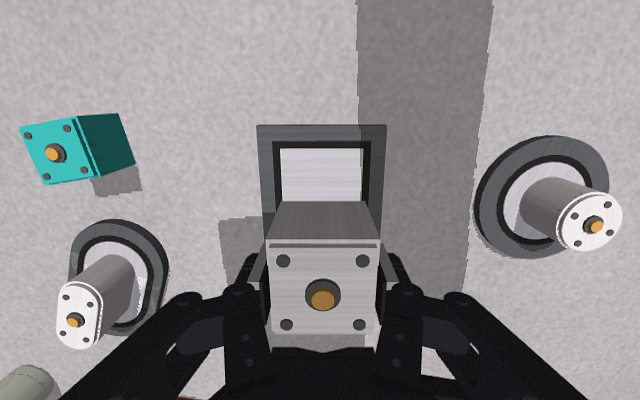

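Square held over the square plate (320,165), sides parallel; the oblong and round housings stand in place on theirs. Lowering.

```bash
python3 -m jog '{"linear":[[-0.07,0.07,1],[0,0,2.2],[0,0,2.5],[0,0,2.3],[0,0,1.2],[0,0,0.6],[0,0,0.3],[0,0,0],[0,0,0]],"dr":[[0,0,0],[0,0,0],[0,0,0],[0,0,0],[0,0,0],[0,0,0],[0,0,0],[0,0,0],[0,0,0]],"gripper":[0,0,0,0,0,0,0,0,0]}'
python3 -m jog '{"linear":[[0,0,0.2],[0,0,0.15],[0,0,0.1],[0,0,0.1],[0,0,0],[0,0,0],[0,0,0]],"dr":[[0,0,0],[0,0,0],[0,0,0],[0,0,0],[0,0,0],[0,0,0],[0,0,0]],"gripper":[0,0,0,0,0,0,0]}'
```

```text
t: 31.9
position: [472.2, 128.3, 43.9]
tcp_rot: [3.141, 0.001, -3.138]
ft_force: [0.7, 0.5, -1.8]
width: 49.7
grip_force: 52.5
t: 32.48
position: [471.7, 128.2, 38.0]
tcp_rot: [3.142, 0.0, -3.138]
ft_force: [-0.6, 0.4, -1.4]
width: 49.1
grip_force: 52.5
```

```bash
python3 -m jog '{"linear":[[0.06,0,0.1],[0,0,0.1],[0,0,0.1],[0,0,0],[0,0,0],[0,0,0]],"dr":[[0,0,0],[0,0,0],[0,0,0],[0,0,0],[0,0,0],[0,0,0]],"gripper":[0,0,0,0,0,0]}'
python3 -m jog '{"linear":[[0,0,0.06],[0,0,0],[0,0,0]],"dr":[[0,0,0],[0,0,0],[0,0,0]],"gripper":[0,0,0]}'
```

```text
t: 32.98
position: [471.1, 128.1, 34.9]
tcp_rot: [-3.142, -0.0, -3.138]
ft_force: [0.2, 0.4, -1.7]
width: 49.0
grip_force: 52.5
t: 33.23
position: [471.1, 128.2, 34.3]
tcp_rot: [3.142, 0.0, -3.138]
ft_force: [1.4, 0.3, -2.8]
width: 49.2
grip_force: 52.5
```

```bash
python3 -m jog '{"linear":[[0,0,0.08],[0,0,0],[0,0,0]],"dr":[[0,0,0],[0,0,0],[0,0,0]],"gripper":[0,0,0]}'
```

```text
t: 33.48
position: [471.1, 128.2, 34.0]
tcp_rot: [-3.142, 0.0, -3.138]
ft_force: [-3.4, -0.7, 6.6]
width: 49.0
grip_force: 53.6
```

```bash
python3 -m jog '{"linear":[[0,0,0],[0,0,0],[0,0,0],[0,0,0],[0,0,-1],[0,0,-2.5],[0,0,-3],[0,0,-3.5],[0,0,-3.5],[0,0,-2.5],[0,0,0],[0,0,0]],"dr":[[0,0,0],[0,0,0],[0,0,0],[0,0,0],[0,0,0],[0,0,0],[0,0,0],[0,0,0],[0,0,0],[0,0,0],[0,0,0],[0,0,0]],"gripper":[100,100,100,100,100,100,100,100,100,100,100,100]}'
python3 - <<'E'
from h import *
C,im=shot('wrist','w17'); plan((470,128,195),np.radians(180))
for b in brass(im):
    if b[1]>30 and b[0][1]<300 and 250<b[0][0]<400:
        print(b,onplane(C,[b[0]],71).round(1))
        for p,a in screws(im,b[0],45,8,150): print('  ',p,a,onplane(C,[p],66).round(1))
for n,c in rings(im,45,600): print(n,cv2.boundingRect(c),rect(C,c,12))
E
```

```text
t: 34.48
position: [472.1, 128.3, 194.7]
tcp_rot: [3.141, 0.003, -3.138]
ft_force: [-0.9, -0.1, -1.0]
width: 85.7
grip_force: 0.0
t 34.53 at [471.  128.2 193.3] yaw -179.8 turn [0.   0.02 0.2 ] shift cm [ 0.105 -0.017 -0.168]
(array([322.3, 188.5]), np.int32(98)) [[470.5 129.8  71. ]]
   [331. 160.] 33 [[444.1 137.9  66. ]]
   [304.4 170.1] 25 [[453.8 112.8  66. ]]
   [340.4 170.1] 25 [[453.7 146.9  66. ]]
   [322.5 186.6] 123 [[470.1 130.   66. ]]
   [305.  203.8] 23 [[487.8 112.9  66. ]]
   [339.7 204. ] 24 [[487.9 147.   66. ]]
outer (38, 254, 570, 146) (array([706.4, 132.5], dtype=float32), array([263.7, 904.6], dtype=float32), 90.1)
outer (472, 144, 82, 79) (array([481.1, 345.5], dtype=float32), array([82.9, 94.9], dtype=float32), 157.3)
outer (279, 132, 84, 79) (array([469.8, 128.1], dtype=float32), array([91.2, 92.2], dtype=float32), 90.2)
```

View pics/w17.png

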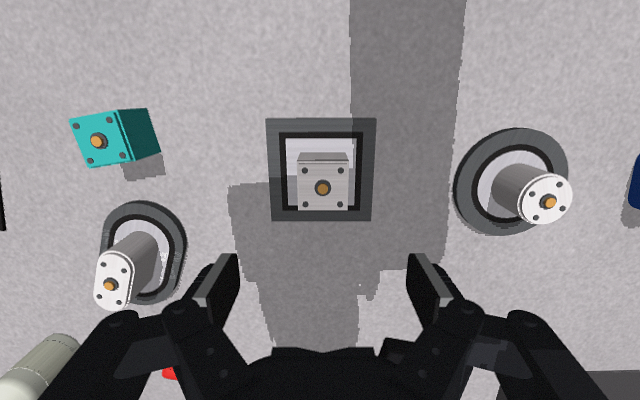

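All three stand upright, centred to within about 2 mm and in line (square at (322,188), oblong and round on either side). The mat was emptied and the gripper is clear.

```bash
python3 -c "
from bench import sign_off; print(sign_off())"
```

```text
the job is handed in; nothing more can be done
None
```

Job handed in at about 34.5 s of the 93 s: each housing was set down on its own plate, measured within about 2 mm of the middle and in line; the square was parked on the mat on the way, the mat is empty again, and I moved nothing else.

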